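# Clock a D-shaped filter disc against the alignment bar

## Task

The D-shaped filter disc lies turned the wrong way in its alignment nest. Without lifting it out, push its post with a fingertip to turn the disc until its flat edge faces the alignment bar, and press the flat gently but positively home so that it lies flush against the bar. Then swing the retaining gate fully shut behind the disc and let go, leaving everything else on the bench where it is.

Things in the scene. Friction and masses are not known exactly. Their poses are not given: they have to be found in the camera images.
- nest: fixed low white alignment nest. Origin: on the bench, under the disc's centre when the disc is home; +x points to the alignment bar, -x to the open mouth. Floor plate 112 x 124 mm, top 8 mm above the bench, with a guide slot along x (14 mm wide, x = -28 to +10 mm) in which a pin under the disc runs, so that the disc turns freely and slides towards and from the bar but not sideways. Bar top 20 mm above the bench.
- bar: fixed steel alignment bar across the closed end of the nest, 76 mm long (y), 12 mm thick, 12 mm high. Origin: middle of the lower edge of its working face (the face towards the mouth), at nest x = +28 mm, 8 mm above the bench; axes parallel to the nest's. Rigid.
- disc: loose steel D-shaped disc: radius 40 mm, 12 mm thick, one side cut straight 28 mm from the centre (flat 57 mm long), 0.4 kg. Origin: centre of the round outline, underside; +x points out through the flat. Under it a guide pin 12 mm in diameter, 6 mm long, runs in the slot. Slides easily in the nest (friction 0.15). Delicate: a push or squeeze over 15 N damages it; 4 to 6 N against the bar seats it. Starts 60 to 180 degrees off.
- flat (a point): middle of the disc's flat edge, at half thickness (disc x = +28 mm, 6 mm above the underside). Same axes as the disc.
- post (a point): centre of the top of the disc's upright post, 12 mm in diameter, close behind the middle of the flat, 20 mm from the disc's centre (disc x = +20 mm), its top 39 mm above the disc's underside. Same axes as the disc.
- gate (a joint): angle (rad) of the retaining gate, a dark steel arm 100 mm long, 10 mm wide, top 17 mm above the bench, hinged upright at nest x = -48, y = +52 mm. 0 = shut against its stop (arm across the mouth along nest -y, 3 mm clear of a disc that is home); grows to 1.75 swinging out (at 1.57 it points along nest -x). Starts open, stays where left, needs about 1 N at its pin.
- gate_pin (a point): centre of the top of the upright pin on the gate arm by which the gate is pushed: 12 mm in diameter, 55 mm from the hinge, standing from the arm up to 51 mm above the bench.
- round_disc: bystander: loose spare disc with the same post, but fully round (no flat), lying on the bench to the right of the nest (nest -y). Origin: centre of the underside.
- tube_rack: bystander: loose black rack of five capped tubes, 50 x 150 mm, 78 mm high, to the left of the nest. Origin: centre of the underside.
- reagent: bystander: small loose amber bottle, 40 mm in diameter, 65 mm high, beyond the nest. Origin: centre of the underside.
- driver: bystander: loose screwdriver, 160 mm long, on the left of the bench. Origin: on the bench under it.
- parts_tray: bystander: loose shallow white tray 100 x 140 x 20 mm on the right of the bench. Origin: centre of the underside.

How it is judged:
On the way:
1. the disc's flat is pressed flush against the alignment bar, with at least 2 N (contact force between disc and bar above 2 N and x of flat in the frame of bar above -0.0015 m and angle between the x axis of disc and the x axis of bar, either way round below 0.03 rad), for 0.2 s.
At the end, for the whole second after the job is handed in: The disc lies on the nest's floor with its flat within 1.5 mm of the alignment bar's face and parallel to it within 0.03 rad, the gate is shut (within 0.08 rad), and disc and gate are released and at rest (x of flat in the frame of bar above -0.0015 m and angle between the x axis of disc and the x axis of bar, either way round below 0.03 rad and z of disc in the frame of nest below 0.0095 m and value of joint gate below 0.08 rad and linear speed of disc below 0.01 m/s and velocity of joint gate between -0.05 and 0.05 rad/s); the robot touches nothing.
It fails at once if the disc is pushed or squeezed by the robot with more than 15 N (contact force between any of the fingers, the arm and disc above 15 N).
It fails at once if the disc is lifted out of the nest (8 mm or more) or tipped (z of disc in the frame of nest above 0.016 m or angle between disc's own z axis and vertical above 0.15 rad).
It fails at once if a bystander (round disc, tube rack, bottle, screwdriver, tray) is moved by more than 15 mm (distance of any of round_disc, tube_rack, reagent, driver, parts_tray from where it was at the start of the episode above 0.015 m).
It also fails if it takes over 72 s, if anything falls off the work surface, if the arm or the gripper's body presses on something with over 40 N, if the wrist force passes 120 N, or if a joint passes its speed limit or range.

## Robot

A 6-joint arm with a two-finger parallel gripper is mounted at the origin on the work surface. World frame = base frame: x ahead of the robot, y to its left, z up, the work surface at z = 0. Lengths are in m, angles in rad, forces in N, time in s.
With the tool pointing down it reaches from about 0.35 to 0.85 m from the base axis. Payload 8.1 kg.
Tool frame: the origin (TCP) lies midway between the tips of the shut fingers; the grasp point (between the pads) lies robot.grasp_offset behind it (robot.grasp_offset is the distance from the TCP to the grasp point, in m); z points along the fingers, y is the direction in which the jaws open and shut (so a half turn about z gives the same grasp; the last joint's range is limited). The gripper opens to 93 mm and grips with 3 to 60 N. Pads are 15 mm wide; open, the fingers measure 128 mm over their backs; the gripper's body (75 mm by 188 mm) begins 65 mm behind the grasp point.
Start: joints at [1.173, 0.13, 1.488, -0, 1.523, -0.085], TCP at [0.185, 0.571, 0.219] pointing down, gripper open.
Joint ranges: [-2.96, 2.96], [-0.89, 2.26], [0.02, 2.5], [-1.34, 4.48], [0, 2.73], [-2.66, 2.66]. Speed limits (rad/s): [2.39, 2.39, 2.79, 3.14, 3.14, 3.14].

## Interface

Orientations are given as a rotation vector (axis times angle).
In Python, from plant import robot gives the robot as it stands.
- The arm moves only by the shell command python3 -m handwheel 'ROWS' [OPENING] [FORCE]. ROWS is text: rows parted by semicolons, each of 6 numbers parted by spaces: the shift along the world's x, y, z each as a share of 0.3 m, from -1 to 1, then the turn, a rotation vector about the world's x, y, z each as a share of 45 degrees, from -1 to 1. A call has 1 to 5 rows; each row is the pose to reach, as a shift and turn from the pose commanded when the call began; what a row does not reach only later rows make up. A row lasts 1/10 s, in which the tool goes at most 50 mm and 8.59 degrees, less where a joint would pass 70% of its speed; a pose out of reach is approached as far as the arm can. A call with a number of a shift or a turn outside -1 to 1 is refused whole. A call with a gripper value outside its range is refused whole. OPENING is the closure, from -1 (fully open) to 1 (shut), set as the call begins (- or left out, the last holds). The fingers move at their own pace and stop on an object; FORCE is the grip in N (left out, the last holds). Time passes only in rows, so rows that repeat a pose let the fingers close. It gives the time, the measured TCP pose, the force and the opening at its end, in the units of the state.
- robot.read_state(): the state, without advancing time (a new reading comes with each control period).
- robot.read_camera(name): name is "side" or "top"; returns (picture, depth): 384x512x3 uint8, red, green, blue; 384x512 float32, m along the optical axis (not along the pixel's ray), 0 where there is no reading.
- robot.camera_model(name): a dict with "camera_matrix" (3x3 intrinsics, pixels), "dist" ([k1, k2, p1, p2, k3] as OpenCV has them; the pictures are not rectified), "pose" (4x4, takes a point from camera to world coordinates). Camera axes: x right, y down, z forward; pixel columns grow to the right and rows downward; lengths in m; the calibration is good to about 2 mm. A picture is of the moment at which its call begins. camera_model takes no time and is no camera call.
- robot.close_job(): hands the job in, once; it reports no verdict.
Trained networks look in the newest picture that a camera, given by its name, has taken for a name from the list of things; names that differ only in an ending like _2 or _b are one class to them, and where a whole thing is asked for, a point or a joint stands for the part that bears it (a point fixed in the world has none). Each returns a list of dicts, best first, with "conf" (0 to 1); they miss things now and then, are a little off and sometimes report something else, mostly with a low value. They report only what shows in the picture. A call takes as long as a camera call.
- robot.look_for(camera, query): "rect" ([centre column, centre row, width, height] in pixels, round what is visible of it).
- robot.silhouettes(camera, query): "pixels" (384x512 bool, what is visible of it) and "rect" ([centre column, centre row, width, height] in pixels, round what is visible of it).
- robot.tip_of(camera, query): "at" ([row, column] in pixels: a listed point, or the origin of a listed thing).
The state is a dict: "t": time; "q": joint angles; "dq": joint speeds; "joint_torque": joint torques, N m; "tool_pos": TCP position; "orientation": TCP orientation; "force": force on the tool from outside, world axes, zero at the start; "wrist_torque": the same for the moment, N m; "opening": finger opening in m.
Only numpy, scipy, OpenCV 4.12 (cv2) and the standard library are available. Lean on these libraries where they do the work, as an engineer would, in place of code of your own. Each camera call takes 0.05 s, during which the arm holds its last target.

## Working session

There is one attempt and no reset: what is moved stays moved. The work goes in short steps, Python scripts to look and compute and a shell command to move; the robot and the scene stay as the last step left them, time stands still between calls to the robot, and variables do not carry over. Pictures are saved under pics/ and viewed, and the job is handed in when it is done.

```bash
ls; mkdir -p pics; python3 - <<'E'
from plant import robot
import cv2
print(robot.read_state(), robot.grasp_offset)
for n in ("side","top"):
    p,d=robot.read_camera(n); cv2.imwrite(f"pics/{n}0.png",p[:,:,::-1])
    m=robot.camera_model(n); print(n,m)
E
```

```text
pics
{'t': 0.0, 'q': array([ 1.17260395e+00,  1.31137908e-01,  1.48929343e+00,  6.75795017e-06,
        1.52300529e+00, -8.54255597e-02]), 'dq': array([ 0.00048526,  0.00055192,  0.00196514,  0.00044028, -0.00029916,
        0.00227834]), 'joint_torque': array([-1.63542576e-03, -5.59873080e+01, -4.91739357e+01,  7.64807174e-02,
        3.60777404e-02, -1.91782460e-04]), 'tool_pos': array([0.18438117, 0.57035921, 0.21759358]), 'orientation': array([-4.89223446e-01, -3.10281188e+00,  2.80929846e-03]), 'force': array([ 0.93222356, -0.35585808,  0.75056734]), 'wrist_torque': array([-0.00052668,  0.03199243, -0.03405584]), 'opening': 0.09290026070828275} 0.0188
side {'camera_matrix': array([[467.47425331,   0.        , 254.21051068],
       [  0.        , 467.47425331, 196.557031  ],
       [  0.        ,   0.        ,   1.        ]]), 'dist': array([-0.17724048,  0.        ,  0.        ,  0.        ,  0.        ]), 'pose': array([[ 0.98870001, -0.11098954,  0.10076515,  0.43000244],
       [-0.14909537, -0.65817487,  0.7379542 , -1.02724474],
       [-0.01558411, -0.74463894, -0.66728553,  0.99143328],
       [ 0.        ,  0.        ,  0.        ,  1.        ]])}
top {'camera_matrix': array([[395.14386365,   0.        , 259.8641217 ],
       [  0.        , 395.14386365, 194.85091919],
       [  0.        ,   0.        ,   1.        ]]), 'dist': array([0.04034967, 0.        , 0.        , 0.        , 0.        ]), 'pose': array([[-0.00659715, -0.99721986,  0.07422277,  0.47175546],
       [-0.99993746,  0.00590839, -0.00949541, -0.0030054 ],
       [ 0.00903047, -0.07428077, -0.99719648,  1.19742253],
       [ 0.        ,  0.        ,  0.        ,  1.        ]])}
```

View pics/side0.png

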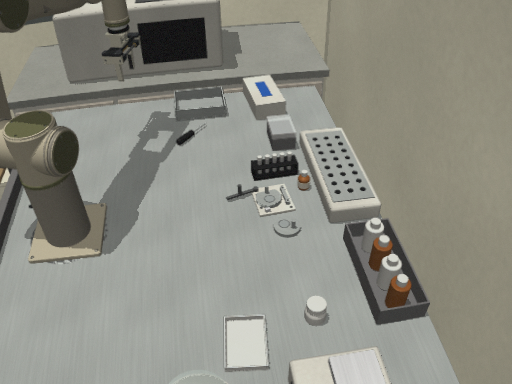

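View pics/top0.png

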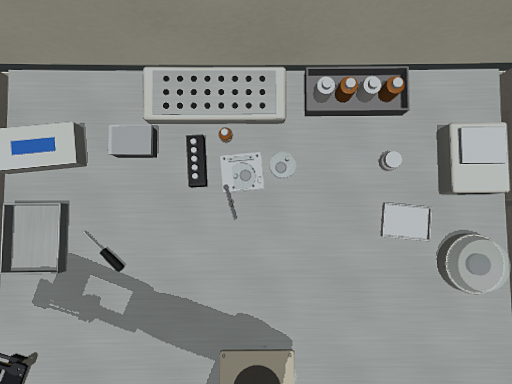

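The nest is at about (242,172) in top and (274,198) in side, with the bar on the far side and the gate open towards the robot. Next I zoom in and query the networks.

```bash
cat > h.py <<'E'
from plant import robot
import cv2, numpy as np
M={n:robot.camera_model(n) for n in("side","top")}
def ray(n,uv):
    m=M[n];u=cv2.undistortPoints(np.array([[uv]],float),m["camera_matrix"],np.array(m["dist"]))[0,0]
    P=m["pose"];return P[:3,3],P[:3,:3]@np.array([u[0],u[1],1.])
def atz(n,uv,z):
    o,d=ray(n,uv);return (o+d*(z-o[2])/d[2])
def tri(uvt,uvs):
    A=[];b=[]
    for n,uv in(("top",uvt),("side",uvs)):
        o,d=ray(n,uv);d=d/np.linalg.norm(d);Q=np.eye(3)-np.outer(d,d);A.append(Q);b.append(Q@o)
    A=np.vstack(A);b=np.hstack(b);x=np.linalg.lstsq(A,b,rcond=None)[0];return x,np.linalg.norm(A@x-b)
def proj(n,p):
    P=np.linalg.inv(M[n]["pose"]);r=cv2.Rodrigues(P[:3,:3])[0]
    return cv2.projectPoints(np.array([p],float),r,P[:3,3],M[n]["camera_matrix"],np.array(M[n]["dist"]))[0][0,0]
def crop(n,c0,r0,w,h,s,f):
    p,d=robot.read_camera(n)
    cv2.imwrite(f,cv2.resize(p[r0:r0+h,c0:c0+w,::-1],None,fx=s,fy=s,interpolation=cv2.INTER_CUBIC))
    return p,d
E
python3 - <<'E'
from h import *
crop("top",180,120,130,105,6,"pics/t1.png");crop("side",215,145,110,100,6,"pics/s1.png")
for q in("nest","bar","disc","flat","post","gate_pin","gate","round_disc","reagent"):
    r={}
    for n in("top","side"):
        l=robot.tip_of(n,q); print(q,n,[(np.round(a["at"],1),round(a["conf"],2)) for a in l[:3]])
        if l: r[n]=l[0]["at"][::-1]
    if len(r)==2: print("   ",tri(r["top"],r["side"]))
print(robot.read_state()["t"])
E
```

```text
nest top [(array([168.7, 241.6]), 0.63)]
nest side [(array([199.5, 274.2]), 0.96), (array([185.8, 242.3]), 0.34)]
    (array([0.63983526, 0.04071043, 0.00398013]), np.float64(0.0011795572434846093))
bar top [(array([160.7, 238.4]), 0.67)]
bar side [(array([197.1, 284.1]), 0.52)]
    (array([6.69295101e-01, 5.02380456e-02, 2.91265155e-04]), np.float64(0.0048013011280334415))
disc top [(array([176.3, 239.7]), 0.63)]
disc side [(array([199.7, 266.2]), 0.6)]
    (array([0.61613808, 0.04669877, 0.00149681]), np.float64(0.0022705028172876696))
flat top [(array([175. , 232.8]), 0.74)]
flat side [(array([193.9, 263.2]), 0.75), (array([133.3, 192.6]), 0.55)]
    (array([0.61462944, 0.06742075, 0.00905507]), np.float64(0.008804719950201035))
post top [(array([171.8, 232.9]), 0.93), (array([133.5, 226.5]), 0.47)]
post side [(array([186.6, 264.2]), 0.68)]
    (array([0.61879389, 0.06526393, 0.04113194]), np.float64(0.010606221790048845))
gate_pin top [(array([202.7, 232.9]), 0.56), (array([219.3, 408. ]), 0.43)]
gate_pin side [(array([185. , 239.8]), 0.49)]
    (array([0.53463953, 0.0640122 , 0.05899095]), np.float64(0.0005313746545179006))Traceback (most recent call last):
  File "<stdin>", line 6, in <module>
ValueError: it knows: bar, disc, driver, flat, gate_pin, nest, parts_tray, post, reagent, round_disc, tube_rack
```

View pics/t1.png

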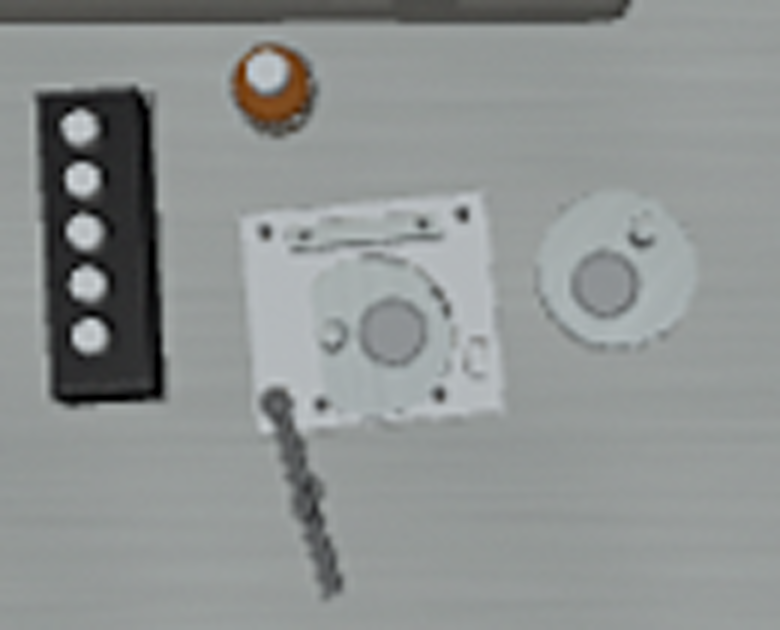

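View pics/s1.png

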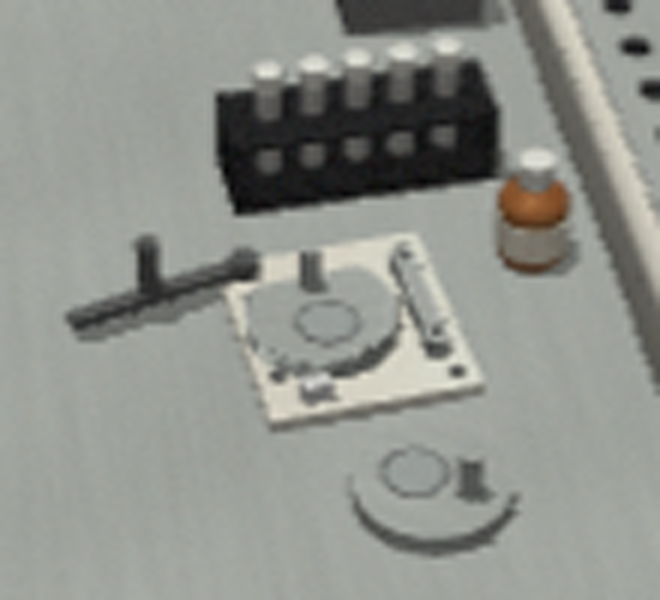

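Top crop: the plate corners are at about (242,215), (482,193), (505,408) and (262,428). The post is at (332,335), left of the disc's centre, so the flat faces world +y, roughly +90° off. The gate points towards the robot with its pin at about (308,490). Now I refine the nest pose from the plate corners and the bar.

```bash
python3 - <<'E'
from h import *
t=lambda c,r:((c+.5)/6-.5+180,(r+.5)/6-.5+120)
s=lambda c,r:((c+.5)/6-.5+215,(r+.5)/6-.5+145)
T=[t(242,215),t(482,193),t(505,408),t(262,430)]
P=np.array([atz("top",u,.008)[:2] for u in T]);print("top corners",P.round(4))
print("sides",[np.linalg.norm(P[i]-P[(i+1)%4]).round(4) for i in range(4)],"c",P.mean(0))
xd=(P[0]+P[1]-P[2]-P[3]);yd=P[0]+P[3]-P[1]-P[2]
print("yaw",np.arctan2(xd[1],xd[0]),np.arctan2(-yd[0],yd[1]))
S=[s(415,235),s(484,384),s(272,425)]
Q=np.array([atz("side",u,.008)[:2] for u in S]);print("side corners L far,R far,R near",Q.round(4))
for nm,a,b in(("hinge .017",t(275,403),s(243,262)),("pin top",t(308,490),s(148,240)),("post top",t(332,333),s(311,253)),("gate tip",t(331,592),s(78,318))):
    print(nm,tri(a,b))
for z in(.008,.02):print("bar ends z",z,atz("top",t(297,240),z),atz("top",t(435,228),z))
for q in("nest","disc","gate_pin","bar"):
  for n in("top","side"):
    for a in robot.silhouettes(n,q)[:1]:
        m=a["pixels"].astype(np.uint8);c=max(cv2.findContours(m,0,2)[0],key=cv2.contourArea)
        print(q,n,a["conf"],a["rect"],m.sum(),cv2.minAreaRect(c))
E
```

```text
top corners [[ 0.6811  0.1062]
 [ 0.6918 -0.0154]
 [ 0.5822 -0.0262]
 [ 0.5718  0.0961]]
sides [np.float64(0.122), np.float64(0.11), np.float64(0.1227), np.float64(0.1097)] c [0.63172057 0.04015969]
yaw 0.09551682438407028 0.08637520627868674
side corners L far,R far,R near [[ 0.6825  0.106 ]
 [ 0.6943 -0.0151]
 [ 0.5828 -0.0268]]
hinge .017 (array([0.58515027, 0.08877868, 0.01730104]), np.float64(0.0008553162932981156))
pin top (array([0.53631327, 0.07004365, 0.0558035 ]), np.float64(0.0033336478099838954))
post top (array([0.61669354, 0.05881166, 0.04446905]), np.float64(0.0007325618083924108))
gate tip (array([0.49234139, 0.06102661, 0.01566498]), np.float64(0.003087605415705352))
bar ends z 0.008 [0.66816654 0.07837895 0.008     ] [0.67396462 0.00856008 0.008     ]
bar ends z 0.02 [0.66618496 0.07755787 0.02      ] [0.67192454 0.0084434  0.02      ]
nest top 0.71 [242.4, 173.9, 25.1, 28.7] 527 ((243.7699737548828, 174.88999938964844), (26.587217330932617, 23.334524154663086), 81.8698959350586)
nest side 0.8 [260.2, 200.3, 66.3, 31.5] 694 ((274.2115173339844, 200.0576934814453), (28.04460906982422, 36.477603912353516), 78.69007110595703)
disc top 0.86 [243.7, 174.4, 23.6, 25.1] 554 ((243.0, 174.5), (27.0, 24.0), 90.0)
disc side 0.97 [266.7, 194.5, 23.2, 18.6] 382 ((268.0, 196.0), (20.0, 24.0), 90.0)
gate_pin top 0.6 [230.3, 200.7, 15.2, 31.4] 129 ((228.83233642578125, 200.18695068359375), (33.78077697753906, 4.660744667053223), 74.35774993896484)
gate_pin side 0.51 [242.2, 192.5, 26.4, 11.2] 116 ((241.05001831054688, 190.1500244140625), (9.17060375213623, 29.725406646728516), 71.56504821777344)
bar top 0.69 [241.9, 174.0, 25.3, 26.4] 492 ((242.5, 175.0), (26.0, 21.0), 90.0)
bar side 0.52 [287.6, 194.6, 11.5, 16.4] 82 ((284.9000244140625, 195.3000030517578), (17.441329956054688, 4.919349193572998), 63.43495178222656)
```

```bash
python3 -m handwheel '0.1 -0.13 0 0 0 0.17; 0.2 -0.26 0 0 0 0.34; 0.3 -0.39 0 0 0 0.515; 0.4 -0.52 0 0 0 0.515; 0.5 -0.65 0 0 0 0.515' 1 20; python3 -m handwheel '0.1 -0.13 -0.02 0 0 0; 0.2 -0.26 -0.04 0 0 0; 0.3 -0.39 -0.06 0 0 0; 0.4 -0.52 -0.08 0 0 0; 0.5 -0.65 -0.1 0 0 0'
```

```text
t: 1.7
tool_pos: [0.3354, 0.3743, 0.2188]
orientation: [-0.145, 3.138, 0.001]
force: [1.2, 0.6, -0.5]
opening: 0.0578
t: 2.2
tool_pos: [0.4857, 0.1791, 0.1888]
orientation: [-0.144, 3.137, 0.0]
force: [0.5, 1.0, -0.1]
opening: 0.0174
```

```bash
python3 -m handwheel '0.1 -0.13 0 0 0 0; 0.2 -0.26 0 0 0 0; 0.32 -0.4 -0.05 0 0 0; 0.32 -0.41 -0.2 0 0 0;0.32 -0.41 -0.3 0 0 0'; python3 - <<'E'
from h import *
p,_=crop("top",180,120,130,105,6,"pics/t2.png");crop("side",215,125,110,100,6,"pics/s2.png")
s=robot.read_state();print(s["tool_pos"],s["force"],s["opening"],proj("top",s["tool_pos"]),proj("side",s["tool_pos"]))
E
```

```text
t: 2.7
tool_pos: [0.5811, 0.0554, 0.0964]
orientation: [0.139, -3.138, 0.001]
force: [-0.3, 0.5, -1.9]
opening: 0.0006
[0.57666853 0.05711797 0.09293097] [-0.89315327 -0.13477761  0.63564163] 0.0008780415896377308 [234.62927186 186.9282684 ] [253.3309584  176.43140701]
```

View pics/s2.png

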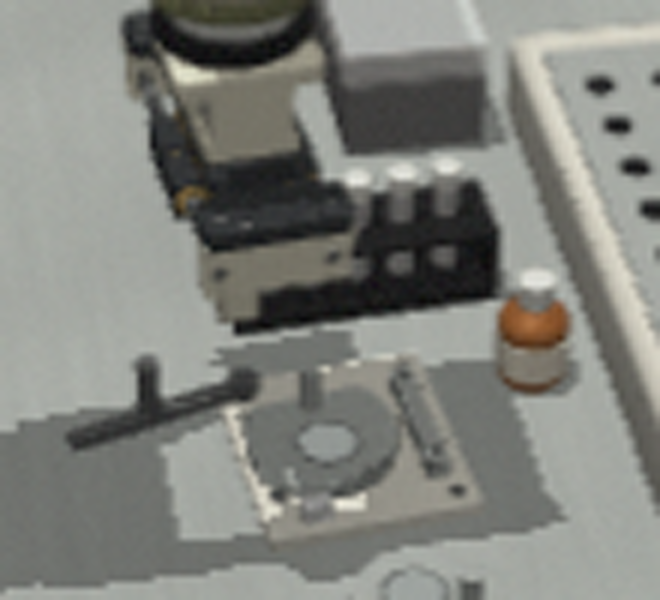

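View pics/t2.png

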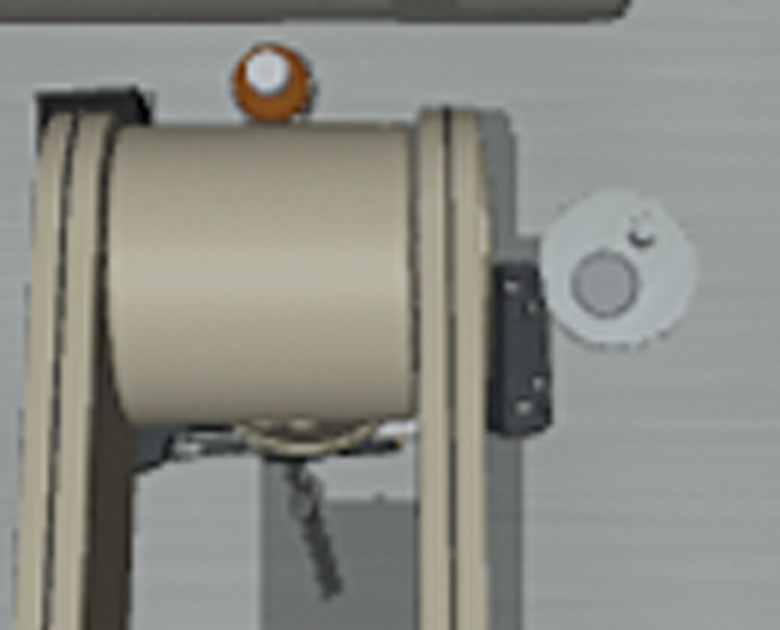

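```bash
python3 - <<'E'
from h import *
p,d=crop("side",235,135,55,60,10,"pics/s3.png")
for r in range(155,186,3):
    print(r,[tuple((lambda o,v:(o+v*d[r,c])*1000)(*ray("side",(c,r))).round().astype(int)) for c in range(246,282,5)])
E
```

```text
155 [(np.int64(553), np.int64(23), np.int64(202)), (np.int64(563), np.int64(-2), np.int64(219)), (np.int64(582), np.int64(27), np.int64(196)), (np.int64(590), np.int64(-13), np.int64(224)), (np.int64(604), np.int64(-9), np.int64(219)), (np.int64(617), np.int64(-14), np.int64(221)), (np.int64(667), np.int64(164), np.int64(84)), (np.int64(685), np.int64(175), np.int64(73))]
158 [(np.int64(552), np.int64(17), np.int64(196)), (np.int64(562), np.int64(-14), np.int64(218)), (np.int64(575), np.int64(-19), np.int64(220)), (np.int64(589), np.int64(-19), np.int64(218)), (np.int64(602), np.int64(-23), np.int64(219)), (np.int64(615), np.int64(-28), np.int64(221)), (np.int64(667), np.int64(167), np.int64(69)), (np.int64(685), np.int64(172), np.int64(63))]
161 [(np.int64(579), np.int64(255), np.int64(2)), (np.int64(559), np.int64(-35), np.int64(224)), (np.int64(573), np.int64(-32), np.int64(220)), (np.int64(586), np.int64(-35), np.int64(220)), (np.int64(599), np.int64(-38), np.int64(221)), (np.int64(614), np.int64(-34), np.int64(216)), (np.int64(430), np.int64(-1027), np.int64(991)), (np.int64(686
[... 2306 characters left out ...]
, np.int64(-2)), (np.int64(580), np.int64(138), np.int64(3)), (np.int64(595), np.int64(133), np.int64(5)), (np.int64(612), np.int64(133), np.int64(3)), (np.int64(629), np.int64(136), np.int64(-2)), (np.int64(645), np.int64(131), np.int64(0)), (np.int64(661), np.int64(128), np.int64(1)), (np.int64(678), np.int64(126), np.int64(-1))]
185 [(np.int64(562), np.int64(131), np.int64(-1)), (np.int64(578), np.int64(126), np.int64(1)), (np.int64(594), np.int64(123), np.int64(1)), (np.int64(610), np.int64(120), np.int64(1)), (np.int64(616), np.int64(60), np.int64(51)), (np.int64(642), np.int64(112), np.int64(3)), (np.int64(656), np.int64(100), np.int64(12)), (np.int64(671), np.int64(96), np.int64(13))]
```

View pics/s3.png

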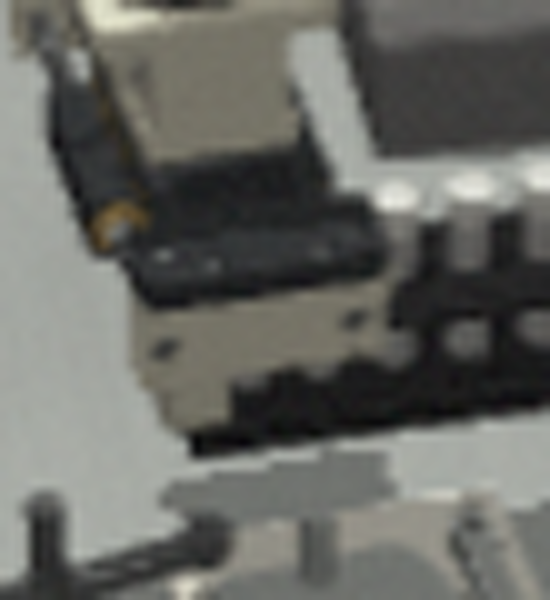

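```bash
python3 -m handwheel '0 0 -0.08 0 0 0; 0 0 -0.16 0 0 0; 0 0 -0.16 0 0 0; 0 0 -0.16 0 0 0'; python3 - <<'E'
from h import *
for i in range(5):
    robot.read_camera("side"); s=robot.read_state();print(s["t"],s["tool_pos"].round(4),s["force"].round(2),s["orientation"].round(3))
crop("side",225,145,75,70,10,"pics/s4.png")
E
```

```text
t: 3.25
tool_pos: [0.5816, 0.0584, 0.0528]
orientation: [-0.145, 3.136, -0.0]
force: [-0.2, -0.0, 0.1]
opening: 0.0004
3.3 [0.5822 0.0583 0.0534] [-0.61  0.47  0.04] [-0.145  3.135 -0.   ]
3.35 [0.5824 0.0582 0.0535] [-0.67  0.07 -0.46] [-0.145  3.134 -0.   ]
3.4 [0.5824 0.0582 0.0533] [ 0.88  0.42 -0.37] [-0.144  3.134 -0.   ]
3.45 [0.5821 0.0581 0.0529] [-0.19  0.12  0.16] [-0.144  3.135 -0.   ]
3.5 [0.5818 0.058  0.0525] [ 0.48  0.47 -0.51] [-0.144  3.136 -0.   ]
```

View pics/s4.png

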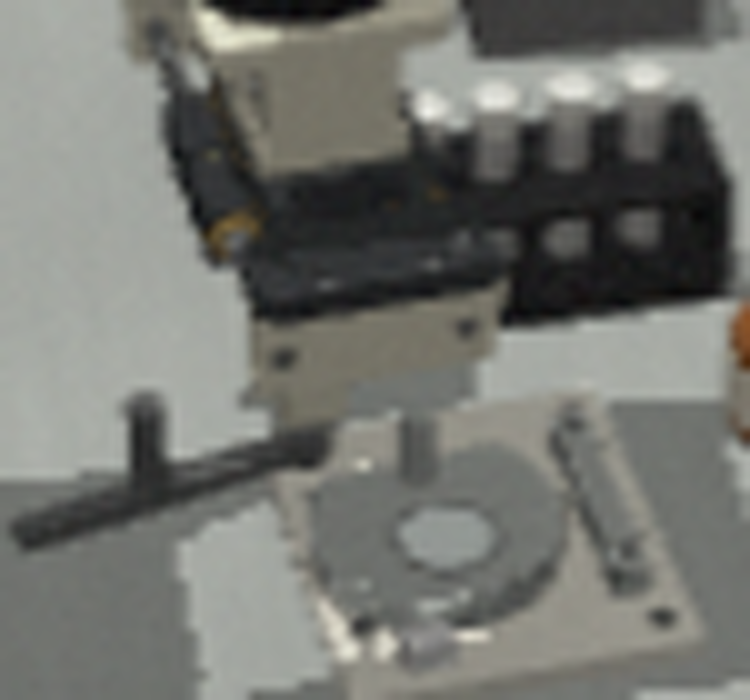

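```bash
python3 -m handwheel '0 -0.04 0 0 0 0; 0 -0.04 -0.04 0 0 0; 0 -0.04 -0.087 0 0 0; 0 -0.04 -0.087 0 0 0'; python3 - <<'E'
from h import *
for i in range(5):
    robot.read_camera("side"); s=robot.read_state();print(s["t"],s["tool_pos"].round(4),s["force"].round(2))
crop("side",225,145,75,70,10,"pics/s5.png")
E
```

```text
t: 3.95
tool_pos: [0.5779, 0.0457, 0.0209]
orientation: [0.143, -3.133, -0.001]
force: [-0.2, 0.2, -1.3]
opening: 0.0004
4.0 [0.5786 0.0459 0.022 ] [-0.49  0.97 -0.23]
4.05 [0.5794 0.0459 0.023 ] [-0.29  0.38 -0.22]
4.1 [0.5801 0.046  0.0239] [ 0.38 -0.64  0.84]
4.15 [0.5806 0.046  0.0244] [-0.36  0.27  0.33]
4.2 [0.5809 0.046  0.0248] [-0.82  0.42  0.05]
```

View pics/s5.png

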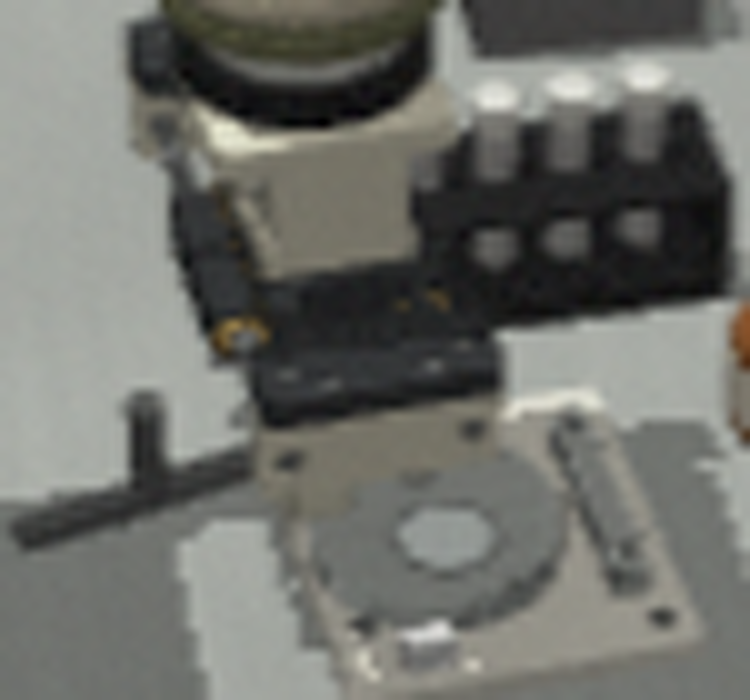

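```bash
python3 -m handwheel '0.013 0.001 0.007 0 0 0; 0.026 0.002 0.007 0 0 0; 0.039 0.004 0.007 0 0 0; 0.053 0.005 0.007 0 0 0; 0.06 0.005 0.007 0 0 0'; python3 -m handwheel '0.007 0 0 0 0 0; 0.014 0 0 0 0 0; 0.021 0 0 0 0 0; 0.028 0.001 0 0 0 0; 0.035 0.001 0 0 0 0';  python3 - <<'E'
from h import *
crop("side",225,145,75,70,10,"pics/s6.png")
E
```

```text
t: 4.75
tool_pos: [0.5992, 0.0474, 0.0267]
orientation: [-0.144, 3.138, -0.0]
force: [-0.1, -0.5, 0.5]
opening: 0.0005
t: 5.25
tool_pos: [0.6092, 0.0477, 0.0265]
orientation: [0.144, -3.138, -0.0]
force: [0.5, -0.7, -0.2]
opening: 0.0004
```

View pics/s6.png

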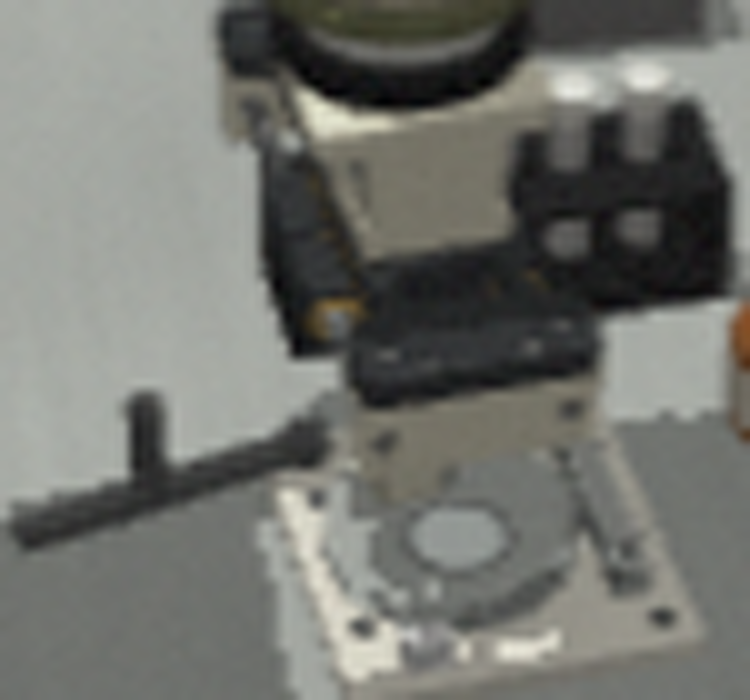

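```bash
python3 -m handwheel '0.007 0 0 0 0 0; 0.014 0 0 0 0 0; 0.021 0 0 0 0 0; 0.028 0 0 0 0 0; 0.035 0 0 0 0 0'; python3 -m handwheel '0.007 0 0 0 0 0; 0.014 0 0 0 0 0; 0.021 0 0 0 0 0; 0.028 0 0 0 0 0; 0.035 0 0 0 0 0';  python3 - <<'E'
from h import *
crop("side",225,145,75,70,10,"pics/s7.png")
E
```

```text
t: 5.8
tool_pos: [0.6197, 0.0477, 0.0265]
orientation: [0.144, -3.138, -0.0]
force: [-0.6, -0.2, -1.1]
opening: 0.0003
t: 6.3
tool_pos: [0.6302, 0.0476, 0.0266]
orientation: [0.144, -3.138, 0.0]
force: [-1.9, -1.5, 0.5]
opening: 0.0002
```

View pics/s7.png

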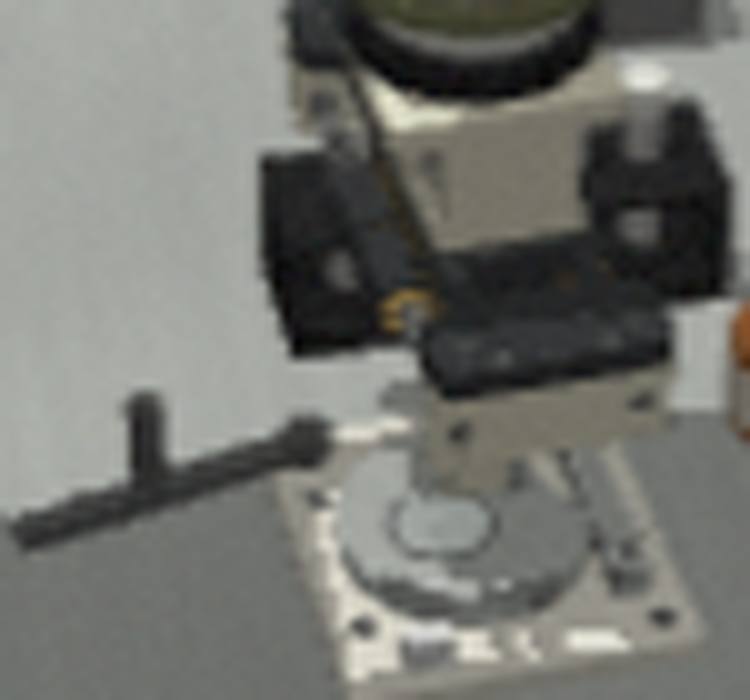

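```bash
python3 -m handwheel '0.004 0 0 0 0 0; 0.008 -0.002 0 0 0 0; 0.012 -0.004 0 0 0 0; 0.016 -0.006 0 0 0 0; 0.02 -0.008 0 0 0 0'; python3 -m handwheel '0.003 0 0 0 0 0; 0.006 0 0 0 0 0; 0.009 0 0 0 0 0; 0.012 0 0 0 0 0; 0.015 0 0 0 0 0';  python3 - <<'E'
from h import *
crop("side",225,145,75,70,10,"pics/s8.png");print(robot.read_state()["force"],robot.read_state()["tool_pos"])
E
```

```text
t: 6.85
tool_pos: [0.6362, 0.0453, 0.0266]
orientation: [-0.144, 3.138, 0.0]
force: [-0.6, -0.5, -0.5]
opening: 0.0006
t: 7.35
tool_pos: [0.6407, 0.0453, 0.0267]
orientation: [-0.144, 3.138, -0.0]
force: [-0.7, -0.9, -0.1]
opening: 0.0006
[-0.35017421  0.07915094 -0.53016261] [0.64077342 0.04528695 0.02666629]
```

View pics/s8.png

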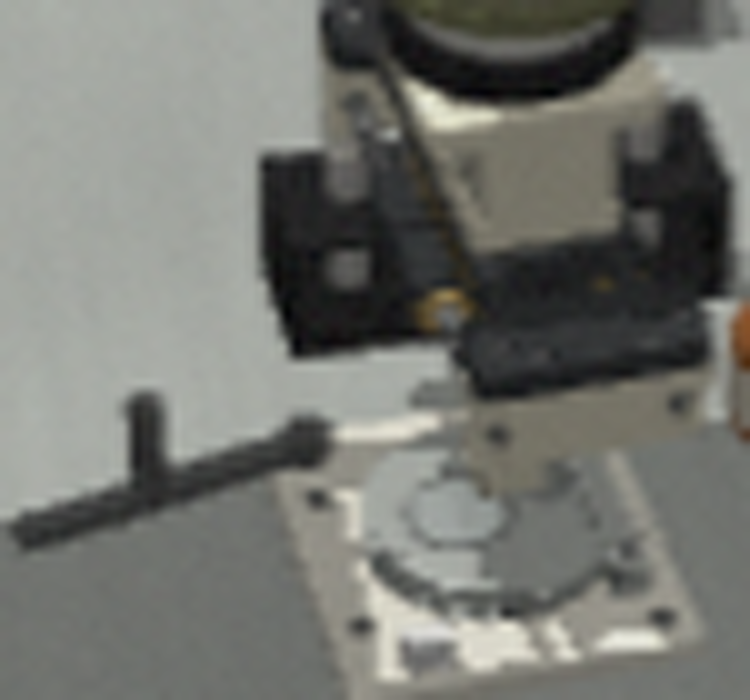

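```bash
python3 -m handwheel '0.002 0 0 0 0 0; 0.004 0 0 0 0 0; 0.006 0 0 0 0 0; 0.008 0 0 0 0 0; 0.01 0 0 0 0 0'; python3 -m handwheel '0.002 0 0 0 0 0; 0.004 0 0 0 0 0; 0.004 0 0 0 0 0';python3 - <<'E'
from h import *
crop("side",225,145,75,70,10,"pics/s9.png")
for i in range(4): robot.read_camera("side");print(robot.read_state()["force"],robot.read_state()["tool_pos"])
E
```

```text
t: 7.9
tool_pos: [0.643, 0.0451, 0.0264]
orientation: [0.144, -3.137, 0.0]
force: [-6.0, -2.4, 1.6]
opening: 0.0004
t: 8.2
tool_pos: [0.6432, 0.0451, 0.0261]
orientation: [0.144, -3.135, 0.0]
force: [-7.9, -2.9, 4.2]
opening: 0.0005
[-8.92073726 -2.91003596  4.599502  ] [0.6432519  0.04507197 0.02606517]
[-8.47112941 -2.63942994  3.0311255 ] [0.6432307  0.04509566 0.02604175]
[-8.35854155 -3.56010649  2.81676221] [0.64324582 0.04505553 0.02603516]
[-8.67733998 -3.70029914  4.18364218] [0.64328058 0.0451053  0.02607636]
```

View pics/s9.png

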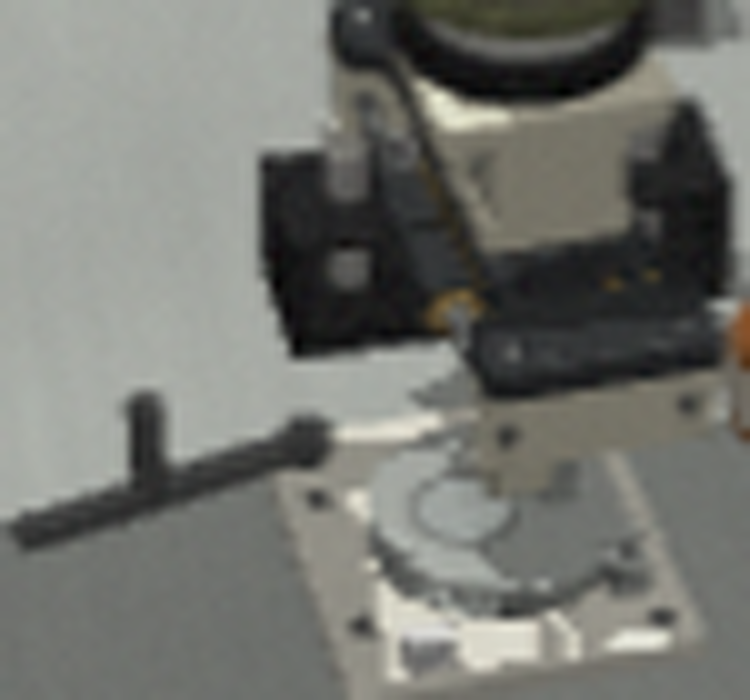

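```bash
python3 -m handwheel '-0.001 0 0 0 0 0; -0.002 0 0 0 0 0; -0.002 0 0 0 0 0; -0.002 0 0 0 0 0';python3 - <<'E'
from h import *
for i in range(4): robot.read_camera("side");print(robot.read_state()["force"],robot.read_state()["tool_pos"])
E
python3 -m handwheel '-0.01 0 0 0 0 0; -0.03 0 0 0 0 0; -0.06 -0.005 0 0 0 0; -0.1 -0.01 0 0 0 0; -0.1 -0.01 0.05 0 0 0'
python3 -m handwheel '-0.05 0 0.1 0 0 0; -0.15 0 0.2 0 0 0; -0.3 0.0 0.25 0 0 0; -0.45 0 0.25 0 0 0; -0.6 0 0.25 0 0 0'
python3 - <<'E'
from h import *
crop("side",225,145,75,70,10,"pics/s10.png")
crop("top",200,140,75,60,10,"pics/t10.png")
E
```

```text
t: 8.85
tool_pos: [0.6431, 0.0451, 0.0261]
orientation: [0.144, -3.136, 0.0]
force: [-5.7, -1.7, 0.4]
opening: 0.0004
[-5.99470834 -3.1961284   1.6897772 ] [0.64311901 0.04510163 0.02608466]
[-5.22097837 -2.98887058  1.48145593] [0.64310118 0.04508359 0.0260581 ]
[-5.32825179 -1.70486744  1.11819472] [0.64310594 0.04508218 0.02606106]
[-6.05569091 -2.6405469   1.88165039] [0.643107   0.04507391 0.026058  ]
t: 9.55
tool_pos: [0.6107, 0.0424, 0.0395]
orientation: [0.144, -3.133, -0.001]
force: [0.2, 0.1, -0.3]
opening: 0.0006
t: 10.05
tool_pos: [0.434, 0.0424, 0.1188]
orientation: [-0.144, 3.134, -0.0]
force: [-1.3, 0.8, 1.1]
opening: 0.0004
```

View pics/s10.png

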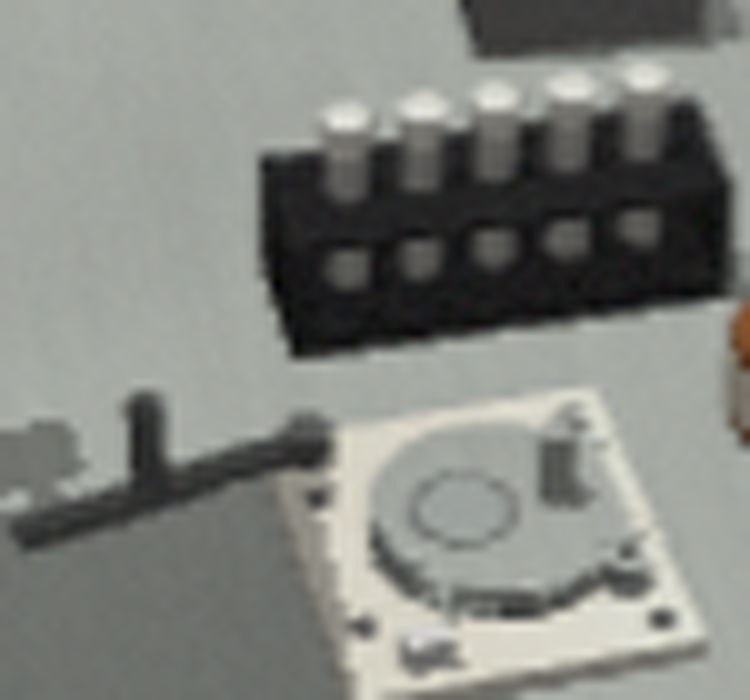

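View pics/t10.png

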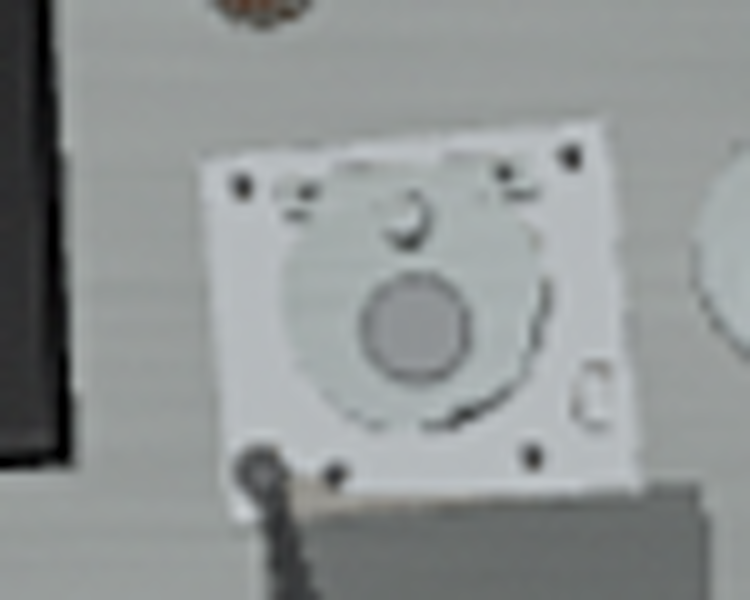

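Both views show the disc's flat against the bar, with the post at (408,220) in the top crop beside the bar. I check the numbers by triangulating the post and locating the disc's edges.

```bash
python3 - <<'E'
from h import *
t=lambda c,r:((c+.5)/10-.5+200,(r+.5)/10-.5+140)
s=lambda c,r:((c+.5)/10-.5+225,(r+.5)/10-.5+145)
o=np.array([.638,.041]);a=.091;R=np.array([[np.cos(a),-np.sin(a)],[np.sin(a),np.cos(a)]])
def nf(p):return (R.T@(p[:2]-o)*1000).round(1)
p,_=tri(t(405,218),s(562,445));print("post",p,nf(p))
p,_=tri(t(262,465),s(305,428));print("hinge",p,nf(p))
for n in("top","side"):
  for q in("post","flat","disc"):
    print(q,n,[(a["at"],round(a["conf"],2)) for a in robot.tip_of(n,q)[:1]])
print("L,R,bottom disc edges",[nf(atz("top",t(*c),.02)) for c in((283,300),(555,290),(415,435))])
print("bar ends top", [nf(atz("top",t(*c),.02)) for c in((272,200),(540,180))])
print("post", [nf(atz("top",t(*c),.047)) for c in((405,218),)])
sc=7
pic,_=robot.read_camera("top");cv2.imwrite("pics/t11.png",cv2.resize(pic[150:170,220:262,::-1],None,fx=18,fy=18,interpolation=cv2.INTER_NEAREST))
pic,_=robot.read_camera("side");cv2.imwrite("pics/s11.png",cv2.resize(pic[180:210,262:302,::-1],None,fx=18,fy=18,interpolation=cv2.INTER_NEAREST))
E
```

```text
post [0.65843805 0.04368778 0.04173545] [20.6  0.8]
hinge [0.58583866 0.08744514 0.02228868] [-47.7  51. ]
post top [([158.1, 239.7], 0.84)]
flat top [([158.2, 241.8], 0.63)]
disc top [([169.2, 239.7], 0.82)]
post side [([186.0, 238.9], 0.71)]
flat side [([194.8, 280.9], 0.78)]
disc side [([197.3, 274.7], 0.85)]
L,R,bottom disc edges [array([ 1.7, 40.3]), array([ -3.1, -41.2]), array([-42.6,   4.8])]
bar ends top [array([32.2, 40.8]), array([ 30.5, -39.9])]
post [array([18.5,  0.9])]
```

View pics/t11.png

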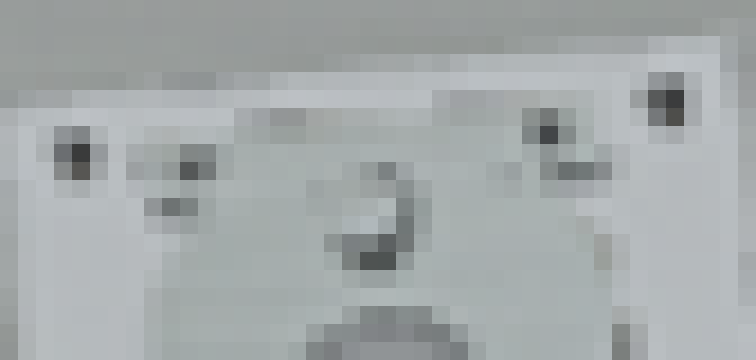

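View pics/s11.png

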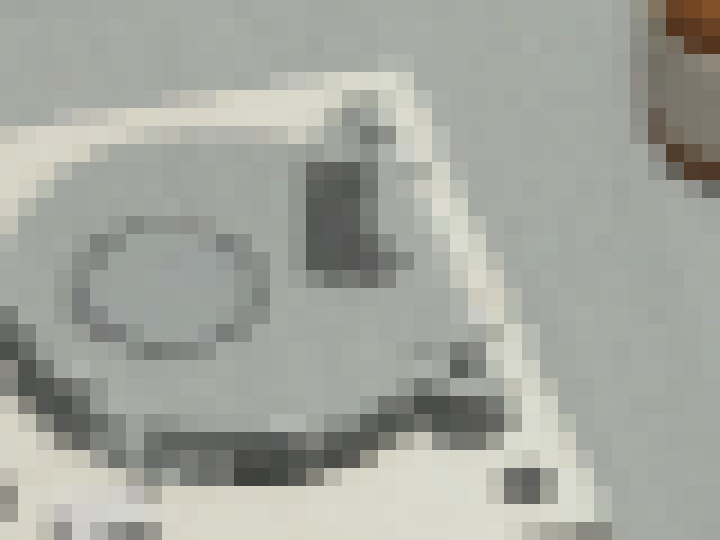

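```bash
python3 -m handwheel '0 0.03 0 0 0 -0.19; 0.05 0.06 0 0 0 -0.38; 0.1 0.1 0 0 0 -0.57; 0.15 0.15 0 0 0 -0.76; 0.25 0.15 0 0 0 -0.95'; python3 - <<'E'
from h import *
for i in range(4):
    robot.read_camera("side"); s=robot.read_state();print(s["t"],s["tool_pos"].round(4),s["orientation"].round(3),s["q"].round(2))
crop("side",215,135,80,75,9,"pics/s12.png")
E
```

```text
t: 11.05
tool_pos: [0.5094, 0.0889, 0.1161]
orientation: [-1.016, -2.971, -0.0]
force: [-0.1, 0.1, -0.0]
opening: 0.0004
11.1 [0.5136 0.088  0.1161] [1.032e+00 2.966e+00 1.000e-03] [ 0.07 -0.01  1.83  0.    1.32 -0.83]
11.15 [0.5118 0.0876 0.116 ] [-1.016 -2.973  0.   ] [ 0.07 -0.01  1.83 -0.    1.33 -0.84]
11.2 [0.5103 0.0874 0.1158] [-1.008e+00 -2.974e+00  1.000e-03] [ 0.07 -0.02  1.83 -0.    1.33 -0.85]
11.25 [0.5093 0.0872 0.1158] [-1.006e+00 -2.974e+00  1.000e-03] [ 0.07 -0.02  1.83 -0.    1.33 -0.85]
```

View pics/s12.png

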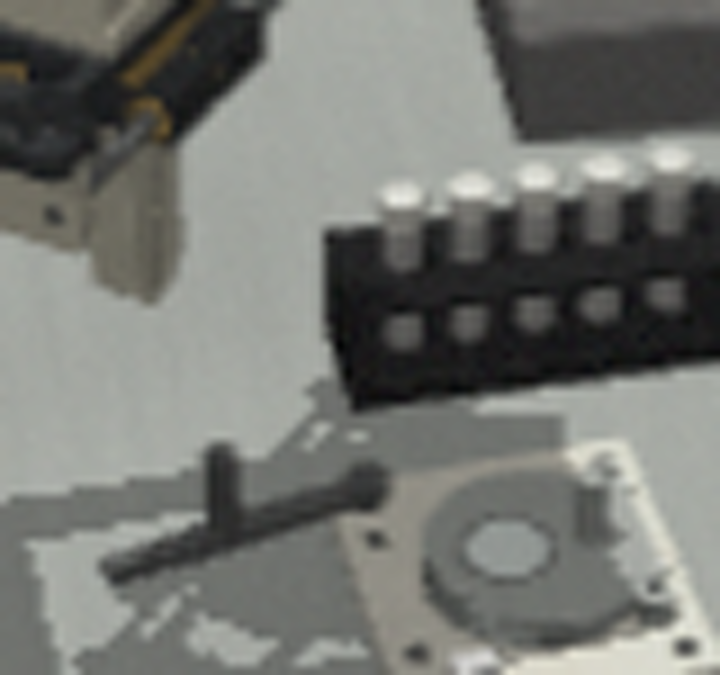

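```bash
python3 -m handwheel '0 0 -0.06 0 0 0; 0 0 -0.14 0 0 0; 0 0 -0.22 0 0 0; 0 0 -0.27 0 0 0; 0 0 -0.28 0 0 0'; python3 - <<'E'
from h import *
for i in range(4):
    robot.read_camera("side"); s=robot.read_state();print(s["t"],s["tool_pos"].round(4),s["force"].round(2))
crop("side",215,135,80,75,9,"pics/s13.png")
E
```

```text
t: 11.8
tool_pos: [0.5071, 0.087, 0.0307]
orientation: [-1.008, -2.972, 0.002]
force: [-0.3, -0.1, 0.0]
opening: 0.001
11.85 [0.5079 0.0871 0.0315] [ 0.07 -0.39  0.54]
11.9 [0.5088 0.0872 0.0327] [0.   0.06 0.43]
11.95 [0.5096 0.0873 0.0335] [-0.15 -0.2  -0.1 ]
12.0 [0.5101 0.0873 0.0339] [-0.28  0.76  0.56]
```

View pics/s13.png

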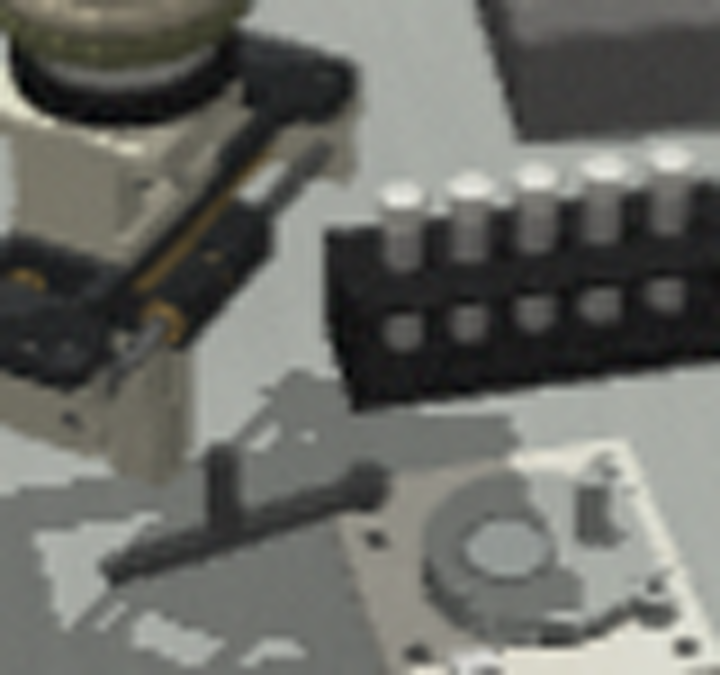

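```bash
python3 -m handwheel '0.022 -0.014 0 0 0 0; 0.043 -0.028 0 0 0 0; 0.052 -0.045 0 0 0 0; 0.062 -0.063 0 0 0 0; 0.072 -0.081 0 0 0 0'; python3 -m handwheel '0.011 -0.01 0 0 0 0; 0.022 -0.02 0 0 0 0; 0.033 -0.031 0 0 0 0; 0.045 -0.041 0 0 0 0; 0.045 -0.041 0 0 0 0'; python3 - <<'E'
from h import *
for i in range(2):
    robot.read_camera("side"); s=robot.read_state();print(s["t"],s["tool_pos"].round(4),s["force"].round(2))
crop("side",215,135,80,75,9,"pics/s14.png")
E
```

```text
t: 12.55
tool_pos: [0.5314, 0.0625, 0.0327]
orientation: [1.01, 2.974, 0.0]
force: [-0.3, 1.3, -0.2]
opening: 0.0007
t: 13.05
tool_pos: [0.545, 0.0503, 0.0328]
orientation: [1.01, 2.974, 0.0]
force: [-0.3, -0.8, 0.4]
opening: 0.0004
13.1 [0.5448 0.0506 0.0328] [-0.34 -1.26 -0.13]
13.15 [0.5446 0.0507 0.0327] [-0.13  0.56 -0.09]
```

View pics/s14.png

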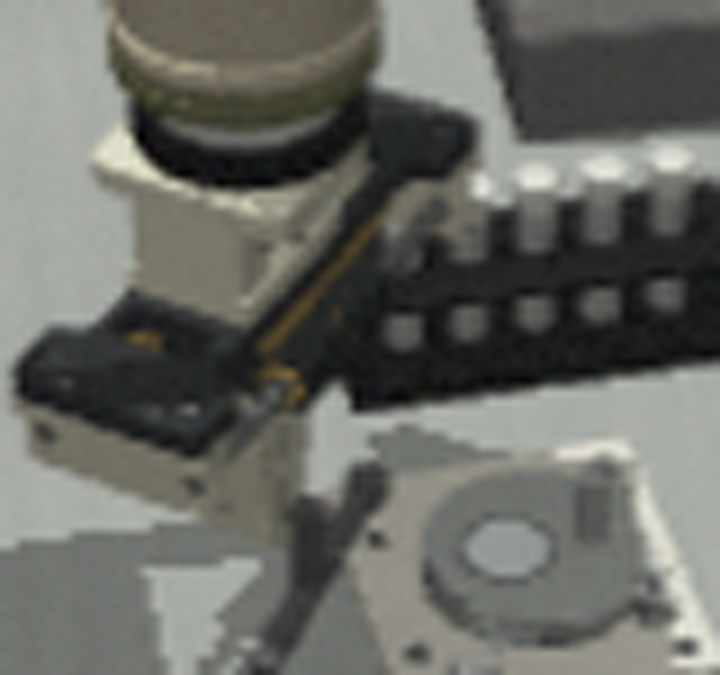

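```bash
python3 -m handwheel '0.014 -0.007 0 0 0 0; 0.028 -0.013 0 0 0 0; 0.042 -0.019 0 0 0 0; 0.057 -0.025 0 0 0 0; 0.072 -0.026 0 0 0 0'; python3 -m handwheel '0.01 -0.001 0 0 0 0; 0.02 -0.002 0 0 0 0; 0.028 -0.003 0 0 0 0; 0.034 -0.003 0 0 0 0; 0.034 -0.003 0 0 0 0'; python3 - <<'E'
from h import *
for i in range(2):
    robot.read_camera("side"); s=robot.read_state();print(s["t"],s["tool_pos"].round(4),s["force"].round(2))
crop("side",215,135,80,75,9,"pics/s15.png")
E
```

```text
t: 13.7
tool_pos: [0.5663, 0.0427, 0.0326]
orientation: [-1.01, -2.975, 0.0]
force: [-1.1, 0.6, 0.2]
opening: 0.0003
t: 14.2
tool_pos: [0.5764, 0.042, 0.0327]
orientation: [1.01, 2.975, 0.0]
force: [-0.3, -0.3, -0.8]
opening: 0.0003
14.25 [0.5764 0.042  0.0327] [ 0.11  0.62 -0.07]
14.3 [0.5763 0.042  0.0327] [ 0.95  0.3  -0.34]
```

View pics/s15.png

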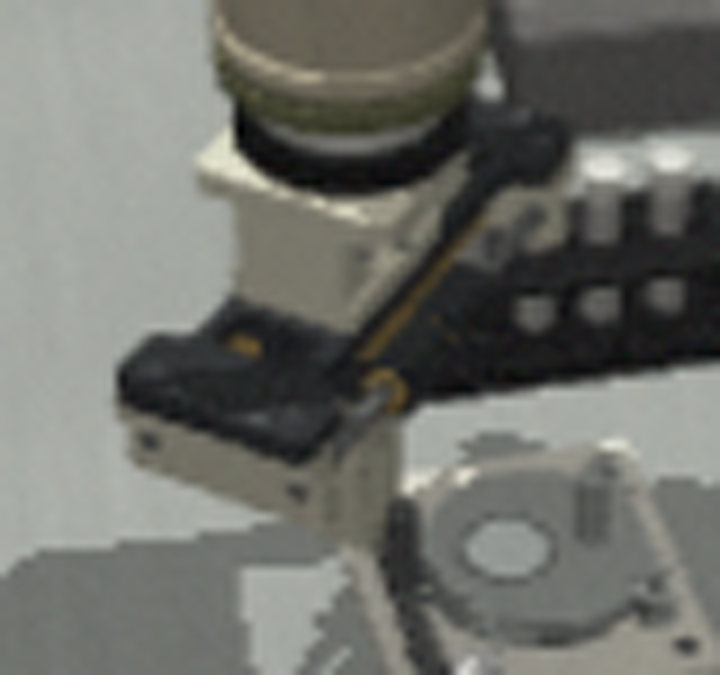

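Nearly shut, so now slow steps until the force rises at the stop.

```bash
python3 -m handwheel '0.003 0 0 0 0 0; 0.006 0 0 0 0 0; 0.009 0 0 0 0 0; 0.012 0 0 0 0 0; 0.012 0 0 0 0 0'; python3 -m handwheel '0.003 0 0 0 0 0; 0.006 0 0 0 0 0; 0.009 0 0 0 0 0; 0.009 0 0 0 0 0'
```

```text
t: 14.85
tool_pos: [0.5777, 0.0428, 0.0321]
orientation: [-1.008, -2.971, 0.001]
force: [-9.9, 3.1, 5.5]
opening: 0.0005
t: 15.25
tool_pos: [0.5788, 0.0435, 0.0316]
orientation: [-1.006, -2.968, 0.001]
force: [-15.8, 7.1, 7.8]
opening: 0.0005
```

The gate is hard on its stop, at about 17 N. I back away along the contact normal, rise and look.

```bash
python3 -m handwheel '-0.02 0.01 0 0 0 0; -0.06 0.03 0 0 0 0; -0.1 0.05 0.02 0 0 0; -0.14 0.05 0.1 0 0 0; -0.2 0.05 0.2 0 0 0';python3 -m handwheel '-0.1 0 0.1 0 0 0; -0.2 0 0.15 0 0 0; -0.3 0 0.15 0 0 0; -0.4 0 0.15 0 0 0; -0.4 0 0.15 0 0 0'; python3 - <<'E'
from h import *
crop("side",215,135,80,75,9,"pics/s16.png")
crop("top",200,140,75,60,10,"pics/t16.png")
E
```

```text
t: 15.75
tool_pos: [0.5213, 0.0571, 0.092]
orientation: [-1.009, -2.973, 0.001]
force: [1.3, 0.5, 0.9]
opening: 0.0003
t: 16.25
tool_pos: [0.4001, 0.0571, 0.1374]
orientation: [1.009, 2.975, -0.0]
force: [0.7, 0.2, -0.5]
opening: 0.0005
```

View pics/s16.png

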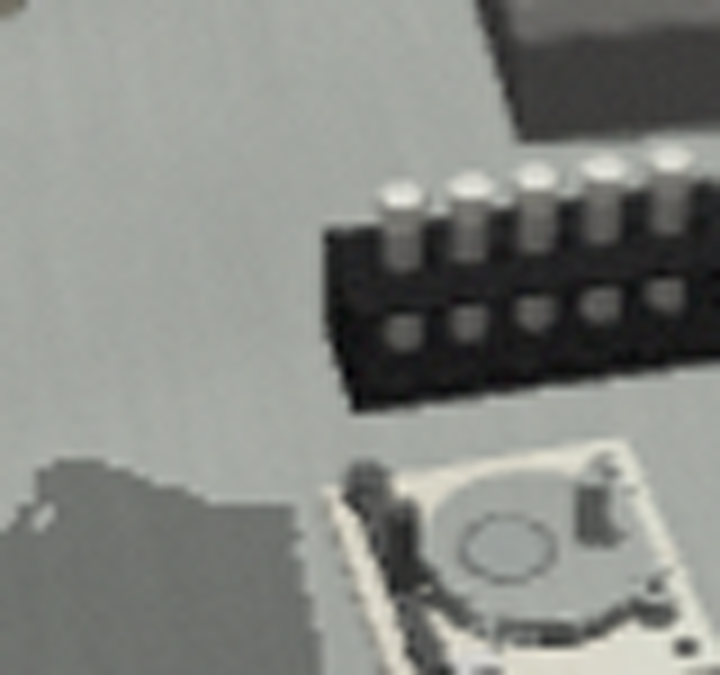

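View pics/t16.png

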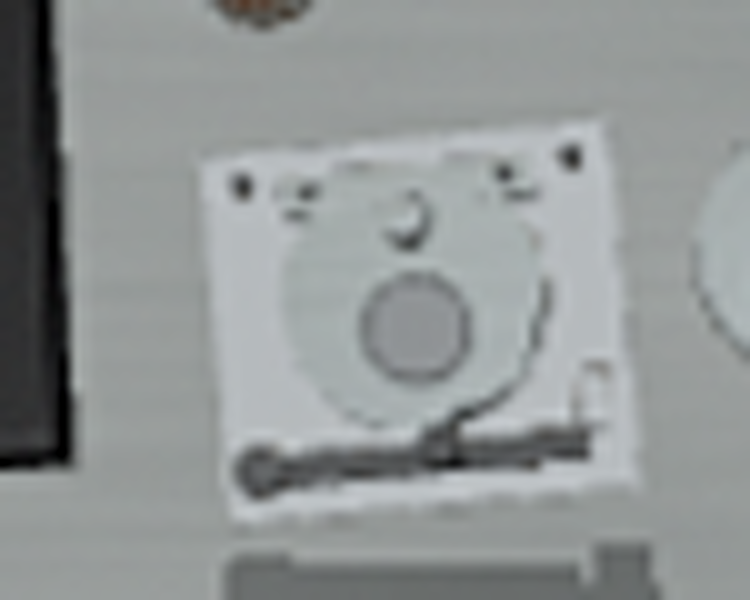

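The gate lies across the mouth, with its arm parallel to the bar and resting on the stop at about (590,440). The disc is unchanged from the picture after seating. One last check that the bystanders haven't moved, then I hand in.

```bash
python3 - <<'E'
from h import *
a=cv2.imread("pics/side0.png").astype(int);p,_=robot.read_camera("side");b=p[:,:,::-1].astype(int)
d=np.abs(a-b).max(2)>60
for n,c,r,w,h in(("rack",248,150,52,30),("bottle",296,168,18,24),("round",270,212,34,26),("driver",172,120,36,28),("tray",218,312,54,60)):
    print(n,d[r:r+h,c:c+w].mean().round(3))
s=robot.read_state();print(s["t"],s["tool_pos"],s["force"])
robot.close_job()
E
```

```text
rack 0.0
bottle 0.0
round 0.0
driver 0.634
tray 0.0
16.4 [0.40334505 0.05694654 0.13822482] [ 0.57609414 -0.15027774  0.37147383]
the job is handed in; nothing more can be done
```

I turned the disc by pushing its post with the shut fingertips, pressed its flat home against the bar, swung the gate shut on its stop and let go. The job was handed in at about 16.4 s; no verdict is given.

- **Seating:** The push peaked near 9.7 N in total, above the 4–6 N seating range but under the 15 N limit. I then eased it to 5–6 N, with a 2–3 N sideways component, and held it for about half a second before backing straight off.
- **Disc position:** After I let go, the pictures show no gap between flat and bar. The post measures at nest (19–20, 1) mm against the nominal (20, 0). The cameras cannot resolve 0.03 rad, so flushness rests mainly on the force reading and the lack of a visible gap.
- **Gate:** It met its stop at about 17–19 N. In the final top picture its arm is parallel to the bar within about 0.01 rad, and the disc looks the same as before the gate was moved.
- **Bystanders:** The rack, bottle, round disc and tray show no change from the first picture. The screwdriver check was inconclusive: 63% of that patch differs from the first picture. I think the arm was standing in front of it, but I did not confirm that in a picture. The planned path passed well above the bench there.

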